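# Turn a circuit board over on its inspection easel

### The job

Swing the magnifier aside so that it no longer hangs over the easel, then lift the circuit board off the easel, turn it over, and set it gently back with the tab still at the top and the solder side now facing out. Let go only when it is fully down in the easel's ledge: do not drop it in. Leave the magnifier swung aside and do not disturb the bottle, the spool or the cup.

Things in the scene. Friction and masses are not known exactly. Their poses are not given: they have to be found in the camera images.
- stand: Fixed easel on a black foot 150 x 130 mm, leaning back (away from its +x) 0.5 rad from vertical. Origin on the bench; x is its front, away from the robot; y along the ledge, z up. Up the slope is (-0.479, 0, 0.878), out of the face (0.878, 0, 0.479). The board leans on two rails 14 mm wide, 44 mm left and right of the middle, reaching 85 mm up the slope; open between, with room for components.
- stand_seat (a point): Where the board's origin lies when fully seated, either face out: 50 mm up the slope from the ledge, 4 mm out from the rails; axes as the stand's. The ledge is a groove 12 mm wide between the rails and a lip 8 mm high, closed sideways by end stops 108 mm apart and 24 mm high.
- board: Circuit board in an orange carrier: rigid plate 100 x 100 x 8 mm, about 0.16 kg, with a tab 30 mm wide, 8 mm thick, 26 mm high amid its top edge. Origin: centre of the plate. x: normal of the component side (parts up to 7 mm proud, within 35 mm of the middle); -x: flat solder side (silver dots, copper lines); y across, z to the tab. Starts seated on the easel, component side out.
- board_tab (a point): Middle of the tab, 63 mm from the board's origin along its z (the tab's tip is at 76 mm); axes as the board's.
- lens (a joint): Angle of the magnifier's arm about its post, rad. 0: the arm points along the stand's -y, the lens over the tab. Grows as the lens swings towards the stand's +x, away from the robot; range -0.4 to 1.9. Friction (0.15 N m) holds it where it is left. Swung aside means beyond about 0.9.
- lens_hinge (a point): On the axis of the post at the height of the arm's middle (199 mm). The post is 18 mm thick, up to 211 mm high, on a round foot of 76 mm diameter; fixed.
- lens_center (a point): Centre of the magnifier's lens: a white ring 80 mm in outer diameter, 14 mm thick, with glass in it, 140 mm from the post on an arm 12 mm wide and 12 mm thick. Its underside is 192 mm above the bench; the tip of the board's tab is about 163 mm above the bench.
- flux: Amber flux bottle, 32 mm diameter, 65 mm high, loose on the bench. Origin: centre of its underside. Leave alone.
- spool: Metal spool, 56 mm diameter, 42 mm high, standing loose. Origin: centre of its underside. Leave alone.
- tincup: Brass cup, 56 mm diameter, 35 mm high, loose. Origin: centre of its underside. Leave alone.
Things that resemble listed ones, but are neither listed nor needed, are in the scene too. Leave any pink or yellow look-alike of the part that bears lens alone.

How it is judged:
By the outcome, as a careful person would: the job done as asked, in the order asked, and still so for the second after the job is handed in, with the robot touching nothing.
It also fails if it takes over 67 s, if anything falls off the work surface, if the arm or the gripper's body presses on something with over 40 N, if the wrist force passes 120 N, or if a joint passes its speed limit or range.

### The arm

A 7-joint arm with a two-finger parallel gripper is mounted at the origin on the work surface. World frame = base frame: x ahead of the robot, y to its left, z up, the work surface at z = 0. Lengths are in mm, angles in rad, forces in N, time in s.
With the tool pointing down it reaches from about 400 to 875 mm from the base axis. Payload 19.3 kg.
Tool frame: the origin (TCP) lies at the very end of the fingers, on their centre line; the grasp point (between the pads) lies 19 mm behind it (grip_point_offset is the z of the grasp point in the tool frame, in mm); z points along the fingers, y is the line along which they close (so a half turn about z gives the same grasp; the last joint's range is limited). The gripper opens to 85 mm and grips with 20 to 120 N. Pads are 22 mm wide; open, the fingers measure 114 mm over their backs; the gripper's body (76 mm by 85 mm) begins 54 mm behind the grasp point. The pads swing forward as they close: fully open they stand 13 mm farther back than shut.
Start: joints at [1.143, 0.521, -0.036, 1.599, 0.021, 1.021, -0.113], TCP at [218.856, -585.42, 231.291] pointing down, gripper open.
Joint ranges: [-2.91, 2.91], [-0.3, 2.13], [-1.5, 1.42], [0.17, 2.43], [-1.26, 4.41], [0.16, 1.93], [-2.52, 2.52]. Speed limits (rad/s): [1.89, 1.89, 2.39, 2.39, 3.01, 3.01, 3.01].

### API

Orientations are given as a 3x3 rotation matrix whose columns are the frame's x, y, z axes.
In Python, from workcell import movep, movel, goto_joints, open_gripper, clamp, wait, inverse_kinematics, read_state, camera, PlanningError, finish_job, grip_point_offset gives the robot as it stands. Calls block until the motion is done:
- movep(position, orientation): joint-space move of the TCP to a pose.
- movel(position, frame=None, max_speed=150, guard=None): straight line of the TCP; frame=None keeps the orientation; max_speed is the mean speed in mm/s. With guard (N) it stops when the force on the tool has changed by that much, and returns True; else False.
- goto_joints(angles): joint-space move.
- open_gripper() and clamp(): open the fingers fully, or close them until they stop; the grip force is fixed at half the most.
- wait(seconds).
- inverse_kinematics(position, orientation): joint angles nearest the present ones, or None.
- read_state(): the state.
- camera(name): name is "scene" or "top" or "wrist"; returns a dict with "image" (384x512x3 uint8, blue, green, red), "range_z" (384x512 float32, mm along the optical axis (not along the pixel's ray), 0 where there is no reading), "fx", "fy", "cx", "cy" (pixels), "cam_to_world" (4x4, takes a point from camera to world coordinates). Camera axes: x right, y up, looking along -z (the intrinsics and any distortion apply to the point x, -y, -z); pixel columns grow to the right and rows downward; lengths in mm; the calibration is good to about 2 mm. A picture is of the moment at which its call begins.
A pose or a line that the arm cannot do raises PlanningError and nothing moves.
- finish_job(): hands the job in; it is judged then, once.
The state is a dict: "time": time; "qpos": joint angles; "qvel": joint speeds; "joint_efforts": joint torques, N m; "eef_pos": TCP position; "tool_rot": TCP orientation; "ft_force": force on the tool from outside, world axes, zero at the start; "torque": the same for the moment, N m; "finger_gap": finger opening in mm; "gripper_force": force on a finger pad.
Only numpy, scipy, OpenCV 4.12 (cv2) and the standard library are available. Lean on these libraries where they do the work, as an engineer would, in place of code of your own. Each camera call takes 0.05 s, during which the arm holds its last target. There are 200 camera calls.

## Working session

There is one attempt and no reset: what is moved stays moved. The work goes in short steps, each a Python script; the robot and the scene stay as the last script left them, time stands still between calls to the robot, and variables do not carry over. Pictures are saved under pics/ and viewed, at most 10 in all, crops included, and the job is handed in when it is done.

```bash
mkdir -p pics; ls; cat > h.py <<'E'
import numpy as np, cv2
from workcell import *
def cloud(c):
    import numpy as np
    h,w=c["range_z"].shape
    u,v=np.meshgrid(np.arange(w),np.arange(h))
    d=c["range_z"]
    p=np.stack([(u-c["cx"])/c["fx"]*d,-(v-c["cy"])/c["fy"]*d,-d,np.ones_like(d)],-1)
    P=(p@np.array(c["cam_to_world"]).T)[...,:3]
    P[d<=0]=np.nan
    return P
E
python3 - <<'E'
from h import *
for n in("scene","top"):
    c=camera(n); cv2.imwrite(f"pics/{n}0.png",c["image"]); np.savez(f"{n}0.npz",**{k:np.array(v) for k,v in c.items()})
    print(n,{k:v for k,v in c.items() if k not in("image","range_z")})
print(grip_point_offset,read_state())
E
```

```text
pics
scene {'fx': 490.6229127859466, 'fy': 490.6229127859466, 'cx': 253.2682492513876, 'cy': 187.94002650416542, 'cam_to_world': array([[ 1.47125947e-01, -7.37944551e-01,  6.58628723e-01,
         1.44987611e+03],
       [ 9.89114678e-01,  1.11428893e-01, -9.61028376e-02,
        -6.11585841e+00],
       [-2.47170425e-03,  6.65598558e-01,  7.46305869e-01,
         1.31938480e+03],
       [ 0.00000000e+00,  0.00000000e+00,  0.00000000e+00,
         1.00000000e+00]])}
top {'fx': 477.6513748537033, 'fy': 477.6513748537033, 'cx': 255.33976389179966, 'cy': 191.29021776497868, 'cam_to_world': array([[ 2.41961080e-02,  9.87943871e-01, -1.52909958e-01,
         1.10275013e+02],
       [-9.99706851e-01,  2.37778838e-02, -4.56347227e-03,
         1.53746837e+02],
       [-8.72579246e-04,  1.52975551e-01,  9.88229588e-01,
         1.90047270e+03],
       [ 0.00000000e+00,  0.00000000e+00,  0.00000000e+00,
         1.00000000e+00]])}
-18.700000000000003 {'time': 0.1, 'qpos': array([ 1.14281749,  0.52198382, -0.03633015,  1.599914  ,  0.02122199,
        1.02109154, -0.1127971 ]), 'qvel': array([-0.00068514, -0.00042976, -0.00096255,  0.00036904, -0.00072852,
       -0.00134653,  0.00085455]), 'joint_efforts': array([ 4.65718840e-03, -9.28495288e+01,  1.98471688e+00, -3.70532763e+01,
        1.81517133e-02,  5.32653226e-03,  9.16757494e-05]), 'eef_pos': array([ 218.73796142, -585.17054764,  230.77817937]), 'tool_rot': array([[ 9.36675167e-01,  3.50199148e-01, -4.33943152e-04],
       [ 3.50199406e-01, -9.36674726e-01,  9.13238653e-04],
       [-8.66481850e-05, -1.00737460e-03, -9.99999489e-01]]), 'ft_force': array([-0.38879653, -0.30067383, -1.81783522]), 'torque': array([ 0.05595593, -0.0512119 ,  0.03953173]), 'gripper_force': 0.0, 'finger_gap': 85.74840099034387}
```

View pics/scene0.png

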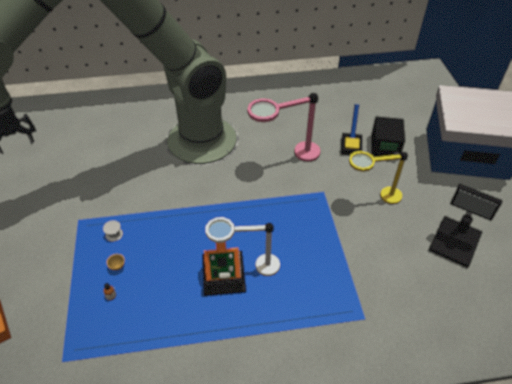

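View pics/top0.png

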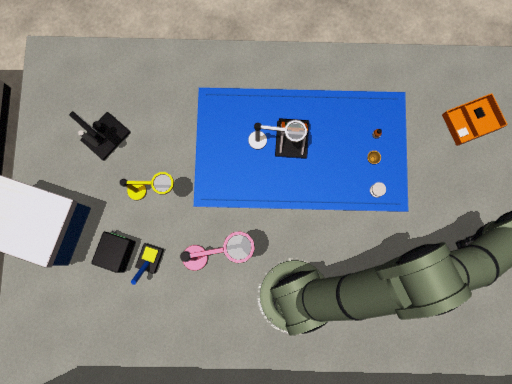

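The scene view shows the easel with the board at (223,268), the white lens ring at (220,229), and its post from (268,228) to the foot at (267,265). The cup, spool and bottle are on the left near x≈112, and the pink and yellow look-alikes are on the right. In the top view, the easel foot is at (292,138), the ring at (296,131) and the post foot at (258,141).

```bash
python3 - <<'E'
from h import *
for n,box in(("scene",(190,290,200,310)),("top",(240,320,110,165))):
    c=dict(np.load(n+"0.npz")); P=cloud(c); im=c["image"]
    u0,u1,v0,v1=box; P=P[v0:v1,u0:u1].reshape(-1,3); I=im[v0:v1,u0:u1].reshape(-1,3)
    hsv=cv2.cvtColor(I[None],cv2.COLOR_BGR2HSV)[0].astype(int)
    z=P[:,2]
    def st(name,m):
        if m.sum()>0: Q=P[m]; print(n,name,m.sum(),np.nanmedian(Q,0).round(),np.nanmin(Q,0).round(),np.nanmax(Q,0).round())
    org=(hsv[:,0]<15)&(hsv[:,1]>150)
    st("orange",org); st("orange hi",org&(z>135))
    st("z>185",z>185)
    st("white foot",(hsv[:,1]<60)&(hsv[:,2]>150)&(z<25)&(z>-5))
    st("white hi",(hsv[:,1]<60)&(hsv[:,2]>150)&(z>175))
    st("dark",(hsv[:,2]<60)&(z<60)); st("darkhi",(hsv[:,2]<70)&(z>185))
for n,pts in(("scene",dict(spool=(113,229),cup=(116,262),flux=(109,291))),("top",dict(spool=(378,190),cup=(374,157),flux=(377,133)))):
    P=cloud(dict(np.load(n+"0.npz")))
    for k,(u,v) in pts.items(): print(n,k,np.nanmedian(P[v-1:v+2,u-1:u+2].reshape(-1,3),0).round())
E
```

```text
scene orange 403 [645.  13. 112.] [552. -39.   6.] [690.  66. 161.]
scene orange hi 118 [633.  17. 142.] [619. -29. 135.] [642.  64. 161.]
scene z>185 832 [612.  35. 204.] [562. -20. 185.] [647. 173. 216.]
scene white foot 310 [621. 158.  14.] [323. -67.  -4.] [655. 196.  24.]
scene white hi 387 [611.  41. 206.] [562. -19. 196.] [647. 146. 214.]
scene dark 511 [689.  15.  14.] [568. -46.   2.] [703.  81.  60.]
scene darkhi 55 [627. 158. 209.] [614. 147. 186.] [633. 167. 216.]
top orange 33 [667.  56.  76.] [623. -38.  43.] [685.  67. 140.]
top orange hi 1 [623. -29. 140.] [623. -29. 140.] [623. -29. 140.]
top z>185 528 [606.  32. 202.] [561. -19. 189.] [644. 172. 221.]
top white foot 213 [609. 157.  13.] [562. -22.  -1.] [655. 194.  23.]
top white hi 307 [605.  32. 203.] [562. -19. 189.] [644. 147. 215.]
top dark 529 [590.  30.  12.] [548. -47.  -1.] [696.  87.  60.]
top darkhi 47 [611. 158. 207.] [561.  -1. 192.] [626. 172. 216.]
scene spool [ 431. -319.   42.]
scene cup [ 541. -312.   10.]
scene flux [ 663. -320.   45.]
top spool [ 414. -321.   41.]
top cup [ 555. -315.   10.]
top flux [ 644. -317.   46.]
```

```bash
cat >> h.py <<'E'
def snap(name,n="wrist"):
    c=camera(n); cv2.imwrite(f"pics/{name}.png",c["image"]); np.savez(f"{name}.npz",**{k:np.array(v) for k,v in c.items()}); return c
def Rdown(yaw):  # tool x at yaw, z down
    c,s=np.cos(yaw),np.sin(yaw); return np.array([[c,s,0],[s,-c,0],[0,0,-1.]])
E
python3 - <<'E'
from h import *
for yaw in(0,1.57,-1.57,3.14):
    print(yaw,inverse_kinematics([540,50,400],Rdown(yaw)),inverse_kinematics([540,80,400],Rdown(yaw)))
clamp()
movep([540,60,400],Rdown(0))
c=snap("w1"); print(c["cam_to_world"].round(3),c["fx"],read_state()["time"],read_state()["qpos"].round(2))
E
```

```text
0 [ 0.23490226  0.29233046 -0.57131812  1.55062063  0.16054952  1.34585422
 -1.9237803 ] [ 0.23440289  0.31115714 -0.6505152   1.5391274   0.19093803  1.35577471
 -2.00457569]
1.57 [ 0.34010108  0.31597794 -0.71912973  1.54559845  0.2109165   1.35944958
 -0.39963835] [ 0.28786099  0.32464154 -0.72741504  1.53658853  0.21846321  1.36363513
 -0.45943244]
-1.57 [ 0.65485243  0.48524666 -1.26708709  1.53228325  0.46404564  1.4652724
  2.51428327] [ 0.59376337  0.49352476 -1.26733803  1.5235415   0.47164922  1.47082631
  2.45611433]
3.14 [ 0.5046855   0.37500727 -0.97265659  1.53825868  0.31254396  1.39400294
  1.07839987] [ 0.45863733  0.38945063 -0.9955621   1.52894839  0.32905765  1.4023264
  1.01115402]
[[-0.00000e+00  9.44000e-01  3.30000e-01  6.24780e+02]
 [-1.00000e+00 -0.00000e+00  1.00000e-03  6.02350e+01]
 [ 1.00000e-03 -3.30000e-01  9.44000e-01  5.42372e+02]
 [ 0.00000e+00  0.00000e+00  0.00000e+00  1.00000e+00]] 294.1687236725715 3.5333 [ 0.24  0.3  -0.6   1.55  0.17  1.35 -1.95]
```

View pics/w1.png

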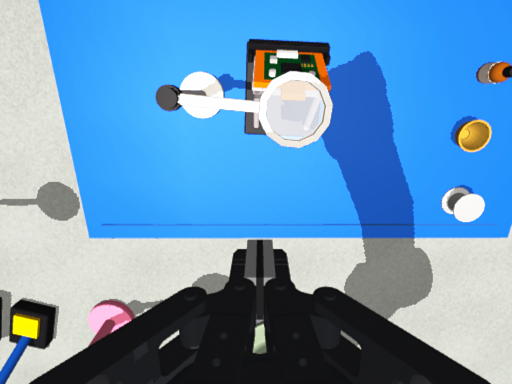

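The wrist view shows the post top at (168,98), the foot at (201,95), the ring at (296,109), the board around (290,70), and the fingers closed. Next I compute the ring and post positions and swing the arm.

```bash
python3 - <<'E'
from h import *
c=dict(np.load("w1.npz")); P=cloud(c); im=c["image"]; hsv=cv2.cvtColor(im,cv2.COLOR_BGR2HSV).astype(int)
V,U=np.mgrid[:384,:512]
def st(name,m):
    Q=P[m]; print(name,m.sum(),np.nanmedian(Q,0).round(1),np.nanmin(Q,0).round(),np.nanmax(Q,0).round())
roi=(V<160)&(U>140)&(U<345)
z=P[...,2]
ring=roi&(z>187)&(z<222)&(U>250); st("ring",ring)
Q=P[ring][:,:2]; (cx,cy),r=cv2.minEnclosingCircle(Q.astype(np.float32)); print("ring circ",cx,cy,r)
st("posttop",roi&(z>187)&(hsv[...,2]<70)&(U<190))
foot=roi&(z>4)&(z<25)&(hsv[...,1]<60)&(hsv[...,2]>180)&(U<225); st("foot",foot)
print(cv2.minEnclosingCircle(P[foot][:,:2].astype(np.float32)))
arm=roi&(z>187)&(U>195)&(U<250)&(hsv[...,2]>150); st("arm",arm); print("arm line",np.polyfit(P[arm][:,1],P[arm][:,0],1))
org=roi&(hsv[...,0]<16)&(hsv[...,1]>170)&(z>20); st("orange",org)
# black foot
blk=roi&(hsv[...,2]<70)&(z<25)&(U>235); st("black",blk)
box=cv2.minAreaRect(P[blk][:,:2].astype(np.float32)); print(box)
E
```

```text
ring 4451 [605.1  20.7 201.3] [563. -20. 198.] [643.  69. 208.]
ring circ 603.3301391601562 25.027587890625 45.33785629272461
posttop 69 [623.1 150.2 205.7] [606. 147. 193.] [629. 157. 212.]
foot 975 [628.6 156.3  14. ] [581. 122.   9.] [654. 194.  17.]
((616.6669921875, 159.38851928710938), 37.71934127807617)
arm 624 [611.7 100.1 204.9] [603.  71. 195.] [620. 130. 208.]
arm line [9.77677433e-02 6.01621503e+02]
orange 669 [657.8  40.9  96. ] [625. -37.  50.] [683.  67. 143.]
black 67 [634.9  80.2  11.9] [612.  76.  10.] [699.  83.  16.]
((655.4989013671875, 78.80677032470703), (6.899109840393066, 86.31182098388672), 89.26457977294922)
```

```bash
python3 - <<'E'
from h import *
H=np.array([617,158.]); r=75
def pt(t,off): return H+r*np.array([np.sin(t),-np.cos(t)])-off*np.array([np.cos(t),np.sin(t)])
R=Rdown(0)
p=pt(-.098,38); movep([*p,250],R); print(movel([*p,176],guard=15))
f0=read_state()["ft_force"]
for t in np.linspace(.15,1.4,6):
    g=movel([*pt(t,19),176],max_speed=120,guard=25); print(t,g,(read_state()["ft_force"]-f0).round(1))
    if g: break
movel([*pt(t,45),176]); q=read_state()["eef_pos"]; movel([q[0],q[1],280],max_speed=200)
movep([500,30,400],Rdown(0)); snap("w2"); print(read_state()["time"])
E
```

```text
False
0.15 False [-0.3 -1.1 -0.5]
0.4 False [-0.7 -0.4 -1.2]
0.65 False [-0.  -0.5 -0.8]
0.9 False [-0.2 -1.4 -1. ]
1.15 False [-0.7 -0.3 -0.1]
1.4 False [-0.3 -1.3 -1.4]
8.8083
```

View pics/w2.png

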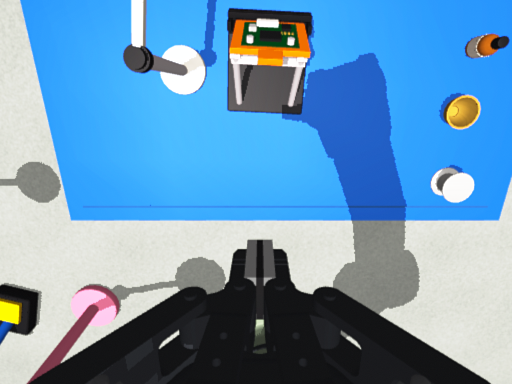

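The magnifier's arm now points to +x, and the easel and board are clear at (268,45). Next I measure the board and easel from two wrist positions.

```bash
python3 - <<'E'
from h import *
open_gripper()
movep([570,60,370],Rdown(0)); snap("w3"); print(read_state()["time"])
movep([570,-20,370],Rdown(0)); snap("w4")
for n in("w3","w4"):
    c=dict(np.load(n+".npz")); P=cloud(c); im=c["image"]; hsv=cv2.cvtColor(im,cv2.COLOR_BGR2HSV).astype(int); z=P[...,2]
    roi=(np.abs(P[...,0]-640)<90)&(np.abs(P[...,1]-17)<85)
    org=roi&(hsv[...,0]<16)&(hsv[...,1]>170)&(z>25)
    Q=P[org]; print(n,len(Q),Q.min(0).round(1),Q.max(0).round(1))
    # face plane
    keep=np.ones(len(Q),bool)
    for _ in range(8):
        m=Q[keep].mean(0); nrm=np.linalg.svd(Q[keep]-m)[2][2]; nrm*=np.sign(nrm[0]); d=(Q-m)@nrm; keep=np.abs(d)<2.5
    print("plane",nrm.round(3),m.round(1),keep.sum(),"yaw",np.arctan2(nrm[1],nrm[0]),"lean",np.arcsin(nrm[2]))
    F=Q[keep]; yv=np.cross([0,0,1],nrm); yv/=np.linalg.norm(yv); uv=np.cross(nrm,yv)
    a=F@yv; b=F@uv
    # rotate-fit outline
    print("minAreaRect in face",cv2.minAreaRect(np.stack([a,b],1)[b<np.percentile(b,99.9)].astype(np.float32)))
    hist=[(int(lo),a[(b>=lo)&(b<lo+8)].min().round(1),a[(b>=lo)&(b<lo+8)].max().round(1)) for lo in np.arange(b.min(),b.max(),8) if ((b>=lo)&(b<lo+8)).sum()>3]
    print("b range",b.min(),b.max(),hist)
    blk=roi&(hsv[...,2]<80)&(z>3)&(z<22); B=P[blk]
    print("foot",cv2.minAreaRect(B[:,:2].astype(np.float32)),np.median(B[:,2]))
E
python3 -c "
import cv2;import numpy as np
a=cv2.imread('pics/w3.png');b=cv2.imread('pics/w4.png');cv2.imwrite('pics/w34.png',np.hstack([cv2.resize(a,(400,300)),cv2.resize(b,(400,300))]))"
```

```text
10.0667
w3 1546 [613.8 -37.   50.4] [683.3  67.1 165.7]
plane [ 0.876 -0.041  0.48 ] [645.3  16.2 118.2] 1370 yaw -0.04688997847478193 lean 0.5003322972518237
minAreaRect in face ((47.3791389465332, -215.5719757080078), (101.03424835205078, 128.82699584960938), 0.3185708820819855)
b range -280.16149275648115 -150.8934456507671 [(-280, np.float64(-2.8), np.float64(98.2)), (-272, np.float64(-1.5), np.float64(96.7)), (-264, np.float64(-1.9), np.float64(96.4)), (-256, np.float64(-2.3), np.float64(96.2)), (-248, np.float64(-1.9), np.float64(97.4)), (-240, np.float64(-1.1), np.float64(97.1)), (-232, np.float64(-1.1), np.float64(96.9)), (-224, np.float64(-0.6), np.float64(96.6)), (-216, np.float64(-1.0), np.float64(96.4)), (-208, np.float64(-1.2), np.float64(97.3)), (-200, np.float64(-1.1), np.float64(97.2)), (-192, np.float64(-1.0), np.float64(96.9)), (-184, np.float64(-1.4), np.float64(96.6)), (-176, np.float64(33.0), np.float64(62.6)), (-168, np.float64(33.1), np.float64(62.0)), (-160, np.float64(32.7), np.float64(62.1)), (-152, np.float64(33.3), np.float64(53.0))]
foot ((603.09924316406
[... 555 characters left out ...]
9)), (-255, np.float64(-2.7), np.float64(96.0)), (-247, np.float64(-2.7), np.float64(96.6)), (-239, np.float64(-2.7), np.float64(95.6)), (-231, np.float64(-2.7), np.float64(95.5)), (-223, np.float64(-2.8), np.float64(95.5)), (-215, np.float64(-2.7), np.float64(95.4)), (-207, np.float64(-2.7), np.float64(95.2)), (-199, np.float64(-2.7), np.float64(95.9)), (-191, np.float64(-2.7), np.float64(95.7)), (-183, np.float64(-2.8), np.float64(95.7)), (-175, np.float64(32.1), np.float64(61.4)), (-167, np.float64(32.0), np.float64(61.0)), (-159, np.float64(32.2), np.float64(61.8))]
foot ((628.2398681640625, 16.49657440185547), (126.781982421875, 142.80194091796875), 84.36348724365234) 12.132434948516504
```

View pics/w34.png

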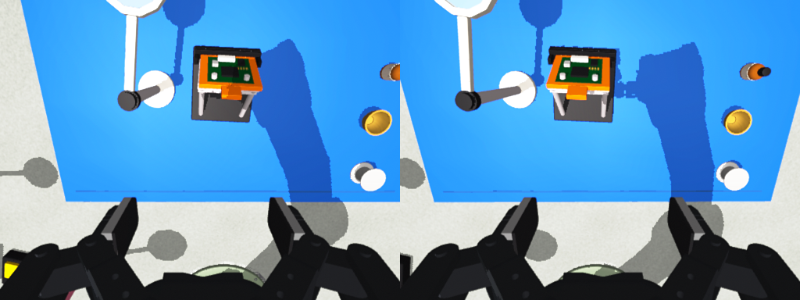

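```bash
python3 - <<'E'
from h import *
os_=[]
psi=-0.0465; lean=0.4992
n=np.array([np.cos(lean)*np.cos(psi),np.cos(lean)*np.sin(psi),np.sin(lean)]); yv=np.array([-np.sin(psi),np.cos(psi),0]); uv=np.cross(n,yv)
for nm in("w3","w4"):
    c=dict(np.load(nm+".npz")); P=cloud(c); im=c["image"]; hsv=cv2.cvtColor(im,cv2.COLOR_BGR2HSV).astype(int); z=P[...,2]
    roi=(np.abs(P[...,0]-640)<90)&(np.abs(P[...,1]-17)<85)&(z<175)
    Q=P[roi&(hsv[...,0]<16)&(hsv[...,1]>170)&(z>25)]
    d=Q@n; dm=np.median(d); F=Q[np.abs(d-dm)<2.5]; a=F@yv;b=F@uv
    hi=b>b.max()-20; top=np.percentile(b,99.7); 
    mid=b[(np.abs(a-np.median(a))>30)&(np.abs(a-np.median(a))<45)]; pe=np.percentile(mid,99.5)
    body=(b>pe-60)&(b<pe-8)
    ac=(np.percentile(a[body],1)+np.percentile(a[body],99))/2; tc=(np.percentile(a[hi],2)+np.percentile(a[hi],98))/2
    print(nm,"a plate",ac,"tab",tc,"origin b from tip",top-76,"from edge",pe-50)
    o=ac*yv+(top-76)*uv+(np.median(F@n)-4)*n; os_.append(o); print(o.round(1))
    K=P[roi&(hsv[...,2]<80)&(z>22)]; L=(K-o)@np.c_[yv,uv,n]
    s=(L[:,1]<-20)&(L[:,1]>-70)&(L[:,2]>-10)&(L[:,2]<25)
    S=L[s]; print("lip/stops",len(S),S.min(0).round(1),S.max(0).round(1))
    for lo in range(-66,-20,6):
        t=S[(S[:,1]>=lo)&(S[:,1]<lo+6)]
        if len(t)>3: print(lo,len(t),np.percentile(t[:,0],[1,99]).round(1),t[:,2].mean().round(1))
    Wt=P[roi&(hsv[...,1]<60)&(hsv[...,2]>120)&(z>25)]; L=(Wt-o)@np.c_[yv,uv,n]; r=(L[:,2]<0)&(L[:,2]>-60)&(L[:,1]<40)
    for sg in(-1,1):
        t=L[r&(L[:,0]*sg>20)]; print("rail",sg,len(t), t[:,0].min().round(1) if len(t) else '',t[:,0].max().round(1) if len(t) else '')
o=np.mean(os_,0); np.savez("frame.npz",o=o,n=n,yv=yv,uv=uv)
q0=read_state()["qpos"]
for name,sg in(("A",1),("B",-1)):
    R=np.c_[sg*yv,sg*n,-uv]
    for L in(0,60,120,150):
        p=o+(44.3+L)*uv; print(name,L,p.round(),inverse_kinematics(p,R))
for sg in(1,-1):
    R=np.c_[sg*n,-sg*yv,-uv]
    print("mid",sg,inverse_kinematics(o+(44.3+120)*uv,R))
E
```

```text
w3 a plate 47.75793546876466 tab 47.37380643230392 origin b from tip -226.87803570679566 from edge -227.1227757256343
[652.7  17.4  96.6]
lip/stops 1169 [-58.4 -59.   -9.2] [ 60.4 -20.   16.9]
-60 96 [-55.8  58. ] 15.9
-54 190 [-56.8  58. ] 12.7
-48 510 [-56.9  60.1] 13.1
-42 135 [-57.5  59.4] 9.3
-36 62 [-57.1  59.5] 5.3
-30 115 [-58.2  59.3] 4.3
-24 61 [-35.8  34.9] 5.2
rail -1 152 -48.8 -23.0
rail 1 223 20.2 51.6
w4 a plate 46.69645154576214 tab 46.78110161764378 origin b from tip -229.54785303626184 from edge -229.9748023139688
[653.9  16.3  94.3]
lip/stops 1121 [-58.3 -57.8  -9.4] [ 60.3 -20.   17.2]
-60 47 [-56.3  40.5] 15.9
-54 190 [-55.7  58.1] 13.9
-48 165 [-56.8  59.1] 14.3
-42 501 [-57.1  59.5] 12.0
-36 61 [-57.3  60. ] 5.0
-30 91 [-57.9  60. ] 4.7
-24 66 [-57.4  59.3] 5.1
rail -1 172 -48.9 -21.2
rail 1 183 23.0 51.6
A 0 [632.  18. 134.] [ 0.12200653  0.52710479 -0.38825188  2.08300671  1.37366764  0.30016903
 -1.50514456]
A 60 [603.  19. 187.] [ 0.25837489  0.41855341 -0.56330096  2.11003686  1.13125396  0.37774425
 -1.27168151]
A 120 [575.  21. 240.] [ 0.39044977  0.30455731 -0.71225836  2.11976726  0.88569337  0.44148308
 -1.04665139]
A 150 [560.  21. 266.] [ 0.45484417  0.24326731 -0.77390662  2.11802487  0.7528063   0.47043774
 -0.92568096]
B 0 [632.  18. 134.] [ 0.32440594  0.57947849 -0.66030671  2.07289981  1.44268024  0.44554666
  1.62145283]
B 60 [603.  19. 187.] [-0.78360655  0.50066199  0.78987696  2.1578082  -1.19848026  0.27385121
 -2.21763596]
B 120 [575.  21. 240.] [-1.0008811   0.41106697  1.03034192  2.17799571 -0.91461398  0.35522679
 -2.47897047]
B 150 [560.  21. 266.] [-1.17147644  0.42548327  1.25729456  2.18114181 -0.92437259  0.45321115
 -2.461485  ]
mid 1 [ 0.13552082  0.26174682 -0.40374998  2.13099676  0.70977764  0.36246644
 -2.46659813]
mid -1 [ 0.63680318  0.39347213 -1.03910073  2.11022727  1.06113534  0.57082198
  0.38688093]
```

```bash
cat >> h.py <<'E'
f=np.load("frame.npz"); o,n,yv,uv=[f[k] for k in("o","n","yv","uv")]
RA=np.c_[yv,n,-uv]; RB=np.c_[-yv,-n,-uv]; RM=np.c_[-n,yv,-uv]
def T(L,a=0,d=0): return o+(44.3+L)*uv+a*yv+d*n
E
python3 - <<'E'
from h import *
movep(T(80),RA); s=read_state(); f0=s["ft_force"]
print(movel(T(0),max_speed=100,guard=12),read_state()["eef_pos"],T(0))
clamp(); s=read_state(); print(s["finger_gap"],s["gripper_force"],(s["ft_force"]-f0).round(1))
movel(T(15),max_speed=40); s=read_state(); print((s["ft_force"]-f0).round(1),s["finger_gap"])
movel(T(130),max_speed=120); s=read_state(); print(s["time"],(s["ft_force"]-f0).round(1),s["finger_gap"],s["qpos"].round(2))
for i in (RM,RB): print(inverse_kinematics(T(130),i))
snap("s1","scene"); snap("w5")
a=cv2.imread('pics/s1.png')[150:330,140:320];b=cv2.imread('pics/w5.png');cv2.imwrite('pics/v5.png',np.hstack([cv2.resize(a,(384,384)),b[:,:400]]))
E
```

```text
False [632.29992553  17.79562081 134.90651045] [632.0810211   17.86532811 134.34959106]
6.942884343436386 59.69993292354047 [ 2.6 -0.5  4. ]
[ 4.1 -0.2  5. ] 7.23110401988323
14.7083 [-0.2 -0.1 -2. ] 7.2694076616836005 [ 0.4   0.28 -0.72  2.12  0.83  0.45 -1.  ]
[ 0.63343706  0.35942871 -1.02293253  2.11125959  0.99972822  0.55599906
  0.43716176]
[ 0.80216998  0.4842137  -1.29229009  2.10582282  1.15094749  0.71573594
  1.89873556]
```

View pics/v5.png

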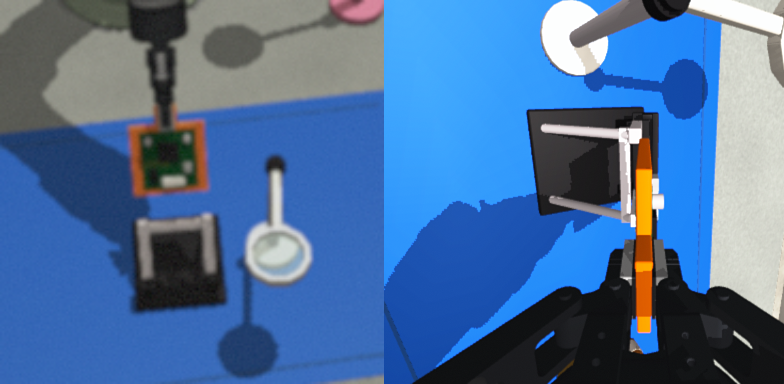

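The board is held straight along the gripper, and the easel is empty with the lens well aside. Next I turn it over and check the board and easel coordinates.

```bash
python3 - <<'E'
from h import *
def ana(nm,shift):
    c=dict(np.load(nm+".npz")); P=cloud(c); hsv=cv2.cvtColor(c["image"],cv2.COLOR_BGR2HSV).astype(int)
    L=(P-o)@np.c_[yv,uv,n]
    m=(hsv[...,0]<16)&(hsv[...,1]>170)&(np.abs(L[...,0])<75)&(np.abs(L[...,2])<60)&(L[...,1]>60)&(L[...,1]<215)
    Q=L[m]-[0,shift,0]; print(nm,"board",len(Q),np.percentile(Q,1,0).round(1),np.percentile(Q,99,0).round(1))
    for lo in range(-50,80,20):
        t=Q[(Q[:,1]>=lo)&(Q[:,1]<lo+20)]
        if len(t)>5: print(lo,np.percentile(t,2,0).round(1),np.percentile(t,98,0).round(1))
    w=(hsv[...,1]<60)&(hsv[...,2]>120)&(np.abs(L[...,0])<65)&(L[...,1]>-70)&(L[...,1]<45)&(L[...,2]>-40)&(L[...,2]<20); Q=L[w]
    for sg in(-1,1):
        t=Q[(Q[:,0]*sg>30)]; print("rail",sg,len(t),t.min(0).round(1) if len(t) else"",t.max(0).round(1) if len(t) else "")
    k=(hsv[...,2]<80)&(np.abs(L[...,0])<75)&(L[...,1]>-60)&(L[...,1]<-25)&(L[...,2]>-10)&(L[...,2]<25); Q=L[k]
    print("stops",len(Q),np.percentile(Q,1,0).round(1),np.percentile(Q,99,0).round(1))
ana("w5",130)
movep(T(130),RM); snap("w6")
movep(T(130,1.2,2),RB); snap("w7"); ana("w7",130)
s=read_state(); print(s["time"],s["finger_gap"],s["qpos"].round(2),s["eef_pos"],T(130,1.2,2))
print(inverse_kinematics(T(0),RB))
E
```

```text
w5 board 1717 [-13.4 -38.3  -5. ] [50.6 76.7  3.3]
-50 [ 49.6 -45.8  -3.8] [ 50.5 -30.1   3. ]
-30 [ 49.9 -27.8  -4.4] [ 50.5 -10.5   2.8]
-10 [49.5 -9.8 -4.7] [50.5  9.7  2.6]
10 [49.7 10.4 -4.6] [50.6 29.3  2.8]
30 [14.6 31.1 -4.8] [50.6 49.8  3. ]
50 [11.7 50.5 -5.1] [15.9 69.8  3.4]
70 [-13.3  70.8  -4.5] [15.7 76.7  2.8]
rail -1 329 [-49.1 -34.9 -39.4] [-30.  37. -10.]
rail 1 627 [ 30.  -41.7 -40. ] [52.5 36.8 -3.6]
stops 660 [-10.4 -51.5  -9.5] [ 61.2 -25.5  15. ]
w7 board 2070 [-47.4 -38.6  -2.7] [14.2 79.8  5.4]
-50 [-47.5 -49.2  -2.1] [-46.3 -30.2   4.6]
-30 [-47.4 -29.6  -2.6] [-47.  -10.3   4.4]
-10 [-47.5  -9.8  -2.9] [-46.6   9.5   4.7]
10 [-47.5  10.3  -2.6] [-46.5  29.7   4.7]
30 [-47.4  31.   -2.5] [44.3 50.   5. ]
50 [-28.6  50.   -2.6] [-8.6 69.6  5.5]
70 [-12.7  70.9  -2.3] [10.9 80.7  5.2]
rail -1 605 [-49.5 -64.3 -40. ] [-30.   36.6  -3.8]
rail 1 285 [ 30.5 -68.5 -39.5] [ 52.3  35.6 -14. ]
stops 614 [-58.3 -56.2  -9.8] [ 53.7 -25.4  14.5]
17.6167 6.894916109600001 [ 0.8   0.49 -1.29  2.1   1.15  0.72  1.9 ] [571.71965275  21.92150947 249.46151868] [571.72407374  21.87524929 249.44259449]
[ 0.53664134  0.6930876  -0.97492164  2.06319746  1.51455937  0.65312311
  1.63140295]
```

```bash
python3 - <<'E'
from h import *
a=.8
movel(T(60,a,2),frame=RB,max_speed=120); movel(T(14,a,2),max_speed=60)
wait(.3); f0=read_state()["ft_force"]
g=movel(T(-5,a,2),max_speed=12,guard=5); s=read_state()
print(g,((s["eef_pos"]-o)@np.c_[yv,uv,n]-[0,44.3,0]).round(2),(s["ft_force"]-f0).round(1),s["finger_gap"],s["time"])
snap("s8","scene"); snap("w8")
x=cv2.imread('pics/s8.png')[190:320,160:290];y=cv2.imread('pics/w8.png');cv2.imwrite('pics/v8.png',np.hstack([cv2.resize(x,(384,384),interpolation=2),y[:,100:]]))
E
```

```text
True [0.84 0.18 1.86] [-5.9 -1.1 11.9] 7.161444512245828 20.65
```

View pics/v8.png

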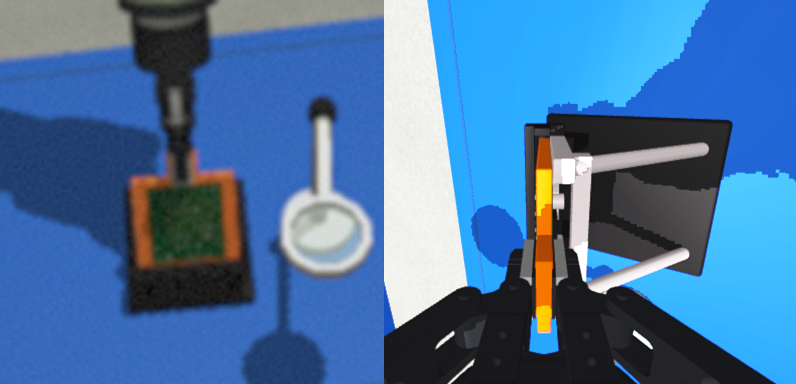

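The contact at L=0.18 matches the grasp depth, so the board is down in the groove. I'll lean it onto the rails and release.

```bash
python3 - <<'E'
from h import *
print(movel(T(0,.84,.3),max_speed=10,guard=8)); s=read_state(); print(((s["eef_pos"]-o)@np.c_[yv,uv,n]-[0,44.3,0]).round(2),s["ft_force"].round(1))
open_gripper(); wait(.3)
movel(read_state()["eef_pos"]+90*uv,max_speed=80)
movep([570,20,400],Rdown(0)); wait(.5)
snap("w9"); snap("t9","top"); snap("s9","scene"); print(read_state()["time"])
c=dict(np.load("w9.npz")); P=cloud(c); hsv=cv2.cvtColor(c["image"],cv2.COLOR_BGR2HSV).astype(int); L=(P-o)@np.c_[yv,uv,n]
m=(hsv[...,0]<16)&(hsv[...,1]>170)&(np.abs(L)<90).all(-1)&(np.abs(L[...,2])<12); Q=L[m]
print(np.percentile(Q,[.5,50,99.5],axis=0).round(1)); q=Q-Q.mean(0); print(np.linalg.svd(q,full_matrices=False)[2][2])
for k in("spool",(414,-321)),("cup",(555,-315)),("flux",(644,-317)):
    Pt=cloud(dict(np.load("t9.npz"))); mm=(np.hypot(Pt[...,0]-k[1][0],Pt[...,1]-k[1][1])<45)&(Pt[...,2]>12); print(k[0],Pt[mm].mean(0).round(1))
    Pt=cloud(dict(np.load("top0.npz"))); mm=(np.hypot(Pt[...,0]-k[1][0],Pt[...,1]-k[1][1])<45)&(Pt[...,2]>12); print(k[0],Pt[mm].mean(0).round(1))
x=cv2.imread('pics/s9.png')[150:330,80:300];y=cv2.imread('pics/w9.png');cv2.imwrite('pics/v9.png',np.hstack([cv2.resize(x,(380,384)),y[:,:400]]))
E
```

```text
False
[0.88 0.2  1.07] [-1.1 -1.3  7. ]
26.65
[[-48.  -50.6  -4.7]
 [  0.7  26.3   3.9]
 [ 53.5  77.4   8.2]]
[-8.89559606e-05  6.06526532e-03  9.99981602e-01]
spool [ 418.9 -324.    40.1]
spool [ 419.7 -323.3   40.6]
cup [ 552.  -311.9   26.5]
cup [ 552.4 -312.1   26.3]
flux [ 646.1 -320.3   40.6]
flux [ 645.6 -320.1   42.1]
```

View pics/v9.png

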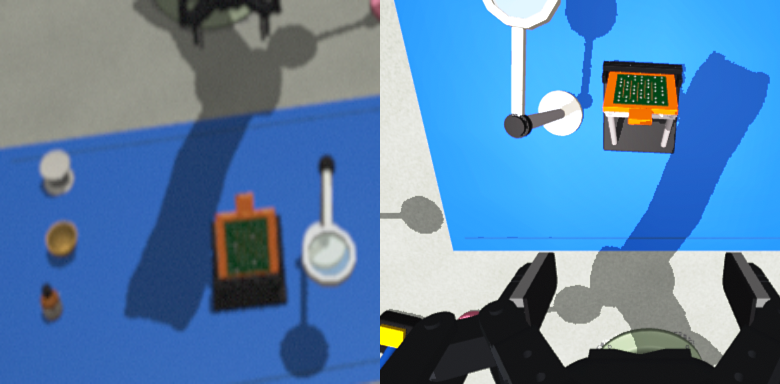

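The board is seated with the solder dots facing out and the tab up: its face is 3.9 mm out and parallel to the rails. The lens is aside, and the bottle, spool and cup have not moved.

```bash
python3 -c "
from workcell import *
print(finish_job())"
```

```text
the job is handed in; nothing more can be done
None
```

I swung the magnifier aside, then turned the board over and set it fully down in the ledge with the solder side out and the tab at the top. The bottle, spool and cup were left where they stood, and I handed the job in after about 27 s of robot time.

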